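# Feel along the prop guard's rim for cracks

## Robot

A 7-joint arm with a two-finger parallel gripper is mounted at the origin on the work surface. World frame = base frame: x ahead of the robot, y to its left, z up, the work surface at z = 0. Lengths are in m, angles in rad, forces in N, time in s.
With the tool pointing down it reaches from about 0.4 to 0.85 m from the base axis. Payload 10.4 kg.
Tool frame: the origin (TCP) lies on the centre line of the jaws, within the pads' length; the fingertips stand 11 mm ahead of it and the grasp point (between the pads) lies 8 mm behind it (manip.finger_overhang is the distance from the TCP to the fingertips, in m); z points along the fingers, y is the line along which they close (so a half turn about z gives the same grasp; the last joint's range is limited). The gripper opens to 85 mm and grips with 20 to 120 N. Pads are 22 mm wide; open, the fingers measure 114 mm over their backs; the gripper's body (76 mm by 85 mm) begins 54 mm behind the grasp point. The pads swing forward as they close: fully open they stand 13 mm farther back than shut.
Start: joints at [1.174, 0.332, -0.065, 1.46, 0.022, 1.35, -0.088], TCP at [0.228, -0.582, 0.242] pointing down, gripper open.
Joint ranges: [-2.6, 2.6], [-0.5, 2.12], [-1.47, 1.34], [0.16, 2.42], [-1.27, 4.41], [0.06, 2.06], [-2.6, 2.6]. Speed limits (rad/s): [2.22, 2.22, 2.79, 2.79, 3.14, 3.14, 3.14].

## Interface

Orientations are given as a unit quaternion [x, y, z, w].
In Python, from workcell import manip, imaging, workorder gives the robot as it stands.
- The arm moves only by the tool jog_arm, never from a script. Its argument "deltas" is a list of rows, each an object with "gripper": the opening, from 0 (shut) to 1 (fully open); "offset": the shift along the tool's x, y, z in m, a list of three; "rotation": the turn, a rotation vector about the tool's x, y, z in degrees, a list of three. In form: [{"gripper": gripper, "offset": [tx, ty, tz], "rotation": [ax, ay, az]}, ...]. A call has 1 to 20 rows; each row shifts and turns the commanded pose from where the row before left it, along the tool's axes as they then stand; what a row does not reach is not made up. A row lasts 1/10 s, in which the tool goes at most 50 mm and 8.59 degrees, less where a joint would pass 70% of its speed; a pose out of reach is approached as far as the arm can. A call with a gripper value outside its range is refused whole. The fingers move at their own pace and stop on an object; "newtons" is the grip in N (left out, the last holds). Time passes only in rows, so rows that do not move let the fingers close. It gives the time, the measured TCP pose, the force, the opening and the grip force at its end, in the units of the state.
- manip.get_obs(): the state, without advancing time (a new reading comes with each control period).
- imaging.camera(name): name is "side" or "top"; returns the picture (400x640x3 uint8, blue, green, red); there is no depth.
- imaging.camera_model(name): a dict with "camera_matrix" (3x3 intrinsics, pixels), "world_to_cam" (4x4, takes a point from world to camera coordinates). Camera axes: x right, y up, looking along -z (the intrinsics and any distortion apply to the point x, -y, -z); pixel columns grow to the right and rows downward; lengths in m; the calibration is good to about 2 mm. A picture is of the moment at which its call begins. camera_model takes no time and is no camera call.
- workorder.hand_in(): hands the job in; it is judged then, once.
The state is a dict: "clock": time; "joint_pos": joint angles; "joint_velocities": joint speeds; "tau": joint torques, N m; "position": TCP position; "ee_rot": TCP orientation; "ft_force": force on the tool from outside, world axes, zero at the start; "torque": the same for the moment, N m; "grip_width": opening from 0.0 (shut) to 1.0 (fully open); "grasp_force": force on a finger pad.
Only numpy, scipy, OpenCV 4.12 (cv2) and the standard library are available. Lean on these libraries where they do the work, as an engineer would, in place of code of your own. Each camera call takes 0.05 s, during which the arm holds its last target. There are 200 camera calls.

## Task

Check the clear prop guard for cracks by touch: with the fingertips held together and pointing down, run them lightly along the top of its rim, from the red-taped end all the way round to the plain end. Keep in light contact all along without pressing hard or lifting the guard, leave everything else on the table where it is, and finish with the hand clear of the guard.

Things in the scene. Friction and masses are not known exactly. Their poses are not given: they have to be found in the camera images.
- guard: Clear polycarbonate prop guard: a 180 degree half hoop, 95 mm centre-line radius about the grey motor's axis, on the origin's -x side; ends at +y (25 mm of red tape) and -y (plain). 3 mm wall with a rounded lip 5 mm wide; lip top level, 78 mm above the table. Origin on the motor axis, 23 mm below the lip top. Rubber dampers let it give straight down 2 mm per N, bottoming at 8 mm.
- rim_1 (a point): Point 1 of 9 along the top of the guard's rim, on the middle of the lip, 35 mm from the next. In the red tape, 10 mm from that end. The fingertips are at a rim point when the middle of the closed fingers, pointing down, is within 16 mm of it horizontally and they touch the guard from above.
- rim_2 (a point): Point 2 of 9 along the top of the guard's rim, on the middle of the lip, 35 mm from the next. Next after the red tape. The guard springs back when let go; it cannot shift sideways, but can be pulled up 10 mm against its spring.
- rim_3 (a point): Point 3 of 9 along the top of the guard's rim, on the middle of the lip, 35 mm from the next. The three spokes run 18 mm under the top of the rim, so nothing stands above the lip along the way.
- rim_4 (a point): Point 4 of 9 along the top of the guard's rim, on the middle of the lip, 35 mm from the next. Numbered on from the red-taped end.
- rim_5 (a point): Point 5 of 9 along the top of the guard's rim, on the middle of the lip, 35 mm from the next. Halfway round.
- rim_6 (a point): Point 6 of 9 along the top of the guard's rim, on the middle of the lip, 35 mm from the next. Numbered on from the red-taped end.
- rim_7 (a point): Point 7 of 9 along the top of the guard's rim, on the middle of the lip, 35 mm from the next. Numbered on from the red-taped end.
- rim_8 (a point): Point 8 of 9 along the top of the guard's rim, on the middle of the lip, 35 mm from the next. Numbered on from the red-taped end.
- rim_9 (a point): Point 9 of 9 along the top of the guard's rim, on the middle of the lip, 35 mm from the next. 10 mm from the plain end of the hoop.
- rig: The fixed stand: origin on the motor axis at table level. Matte grey motor (34 mm diameter, top 70 mm above the table, 5 mm shaft up to 83 mm) on the end of a black tube, 16 mm diameter, that runs along +x to a purple anodized clamp (44 x 36 x 25 mm) on an aluminium base plate 110 x 90 mm centred 165 mm away. It is bolted to the table.
- receiver: Black plastic receiver case, 48 x 32 x 13 mm with two short brass stubs, lying loose on the table beside the guard; origin under its centre. Leave it alone.
- spare_motor: Loose matte grey spare motor, 34 mm diameter, 37 mm tall with its shaft, upright on the table beside the guard; origin under its centre. Leave it alone.
- spare_clamp: Loose purple anodized clamp, 44 x 36 x 28 mm, on the table near the arm; origin under its centre. Leave it alone.
- cup: Small steel cup, 52 mm diameter, 55 mm tall, loose on the table under the spout of the copper funnel; origin under its centre. Leave it alone.
- organizer: Fixed rosewood parts organizer, 140 x 300 mm and 150 mm tall, off to the robot's right, with a copper funnel set into a shelf on its front; origin at table level under the funnel. Leave it alone.

How it is judged:
On the way, in this order (a step that is already met when the one before it is completed fails the run):
1. the fingertips touch the top of the rim at point 1 of 9 (the red-taped end) (contact force between the fingers and guard above 0.2 N and horizontal distance between the grasp point and rim_1 below 0.016 m and z of the grasp point in the frame of rim_1 above 0.01 m), for 0.15 s.
2. the fingertips touch the top of the rim at point 2 of 9 (contact force between the fingers and guard above 0.2 N and horizontal distance between the grasp point and rim_2 below 0.016 m and z of the grasp point in the frame of rim_2 above 0.01 m), for 0.15 s.
3. the fingertips touch the top of the rim at point 3 of 9 (contact force between the fingers and guard above 0.2 N and horizontal distance between the grasp point and rim_3 below 0.016 m and z of the grasp point in the frame of rim_3 above 0.01 m), for 0.15 s.
4. the fingertips touch the top of the rim at point 4 of 9 (contact force between the fingers and guard above 0.2 N and horizontal distance between the grasp point and rim_4 below 0.016 m and z of the grasp point in the frame of rim_4 above 0.01 m), for 0.15 s.
5. the fingertips touch the top of the rim at point 5 of 9 (contact force between the fingers and guard above 0.2 N and horizontal distance between the grasp point and rim_5 below 0.016 m and z of the grasp point in the frame of rim_5 above 0.01 m), for 0.15 s.
6. the fingertips touch the top of the rim at point 6 of 9 (contact force between the fingers and guard above 0.2 N and horizontal distance between the grasp point and rim_6 below 0.016 m and z of the grasp point in the frame of rim_6 above 0.01 m), for 0.15 s.
7. the fingertips touch the top of the rim at point 7 of 9 (contact force between the fingers and guard above 0.2 N and horizontal distance between the grasp point and rim_7 below 0.016 m and z of the grasp point in the frame of rim_7 above 0.01 m), for 0.15 s.
8. the fingertips touch the top of the rim at point 8 of 9 (contact force between the fingers and guard above 0.2 N and horizontal distance between the grasp point and rim_8 below 0.016 m and z of the grasp point in the frame of rim_8 above 0.01 m), for 0.15 s.
9. the fingertips touch the top of the rim at point 9 of 9 (the plain end) (contact force between the fingers and guard above 0.2 N and horizontal distance between the grasp point and rim_9 below 0.016 m and z of the grasp point in the frame of rim_9 above 0.01 m), for 0.15 s.
At the end, for the whole second after the job is handed in: After the rim has been touched at its nine points in order from the red-taped end to the plain end, the hand is clear, the guard is back at rest within 3 mm of its starting height, and the receiver case, spare motor, spare clamp and cup are within 10 mm of where they stood (distance of guard from where it was at the start of the episode below 0.003 m and linear speed of guard below 0.02 m/s and contact force between the fingers and guard below 0.05 N and distance of each of receiver, spare_motor, spare_clamp, cup from where it was at the start of the episode below 0.01 m).
It fails at once if the guard is pressed harder than 15 N (contact force between the fingers and guard above 15 N).
It fails at once if the guard is lifted more than 4 mm (distance of guard from where it was at the start of the episode above 0.004 m and z of guard in the frame of rig above 0.059 m).
It fails at once if the receiver case, spare motor, spare clamp or steel cup is pushed more than 10 mm or lifted (distance of any of receiver, spare_motor, spare_clamp, cup from where it was at the start of the episode above 0.01 m).
It also fails if it takes over 54 s, if anything falls off the work surface, if the arm or the gripper's body presses on something with over 40 N, if the wrist force passes 120 N, or if a joint passes its speed limit or range.

## Working session

There is one attempt and no reset: what is moved stays moved. The work goes in short steps, Python scripts to look and compute and a tool call to move; the robot and the scene stay as the last step left them, time stands still between calls to the robot, and variables do not carry over. Pictures are saved under pics/ and viewed, at most 10 in all, crops included, and the job is handed in when it is done.

Besides the shell and the picture viewer there is one more tool, called after "Emit:" as name(argument=value, ...) on one line, values as JSON. jog_arm: Moves the arm, as the interface text tells. Its arguments: {"type":"object","properties":{"deltas":{"type":"array","items":{"type":"object","properties":{"gripper":{"type":"number"},"offset":{"type":"array","items":{"type":"number"}},"rotation":{"type":"array","items":{"type":"number"}}}}},"newtons":{"type":"number"}},"required":["deltas"]}

```bash
mkdir -p pics; python3 - <<'E'
from workcell import manip, imaging
import cv2,numpy as np
for n in("side","top"):
    im=imaging.camera(n); cv2.imwrite(f"pics/{n}0.png",im)
    m=imaging.camera_model(n); print(n,{k:np.round(np.array(v),4).tolist() for k,v in m.items()})
o=manip.get_obs(); print(o['clock'],o['position'],o['ee_rot'],o['ft_force'],o['grip_width'],manip.finger_overhang)
E
```

```text
side {'camera_matrix': [[492.6809, 0.0, 321.1075], [0.0, 492.6809, 203.6806], [0.0, 0.0, 1.0]], 'world_to_cam': [[0.9281, -0.3722, 0.0134, -0.5826], [0.2369, 0.6177, 0.7499, -0.1041], [-0.2874, -0.6927, 0.6615, -1.3707], [0.0, 0.0, 0.0, 1.0]]}
top {'camera_matrix': [[466.1914, 0.0, 321.7064], [0.0, 466.1914, 199.2611], [0.0, 0.0, 1.0]], 'world_to_cam': [[-0.0143, -0.9996, 0.0248, -0.1289], [0.9813, -0.0093, 0.1921, -0.61], [-0.1918, 0.0271, 0.9811, -1.092], [0.0, 0.0, 0.0, 1.0]]}
0.1 [ 0.22812868 -0.58155205  0.24160893] [ 9.82580923e-01  1.85834220e-01 -1.39858886e-04 -5.93384437e-04] [-0.36989408  0.25632741  0.36230177] 1.0032700662922174 0.011
```

View pics/side0.png

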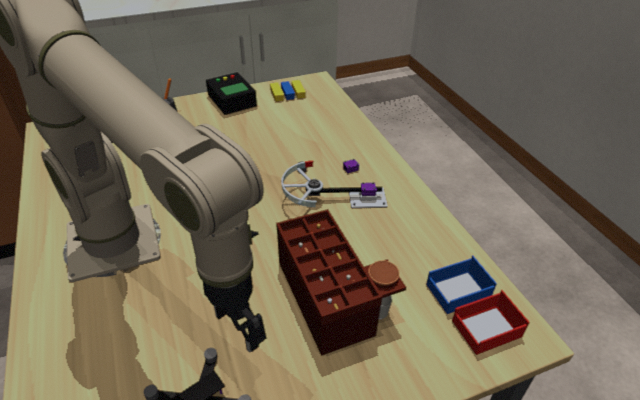

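View pics/top0.png

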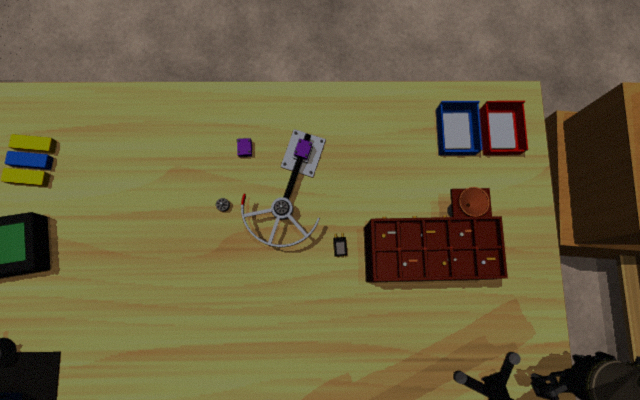

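The side view has the hoop at about (300,185) with its tape at (309,163). In the top view the motor is at (282,208), the red tape at (244,199) and the plain end at (319,220). The spare motor is at (223,205), the receiver at (340,245) and the spare clamp at (245,148).

```bash
cat > h.py <<'E'
import numpy as np,cv2
from workcell import imaging
def cam(n):
    m=imaging.camera_model(n);W=np.array(m['world_to_cam']);return np.array(m['camera_matrix']),W[:3,:3],W[:3,3]
def cast(n,uv,z):
    K,R,t=cam(n);uv=np.atleast_2d(uv).astype(float);c=-R.T@t
    d=np.c_[(uv[:,0]-K[0,2])/K[0,0],-(uv[:,1]-K[1,2])/K[1,1],-np.ones(len(uv))]@R
    return c+d*((z-c[2])/d[:,2])[:,None]
def proj(n,p):
    K,R,t=cam(n);q=np.atleast_2d(p)@R.T+t
    return np.c_[K[0,0]*q[:,0]/-q[:,2]+K[0,2],K[1,1]*-q[:,1]/-q[:,2]+K[1,2]]
E
python3 - <<'E'
from h import *
im=cv2.imread('pics/top0.png');hsv=cv2.cvtColor(im,cv2.COLOR_BGR2HSV)
def cen(mask,box):
    m=np.zeros_like(mask);x0,y0,x1,y1=box;m[y0:y1,x0:x1]=mask[y0:y1,x0:x1];v,u=np.nonzero(m);return np.c_[u,v]
red=cv2.inRange(hsv,(0,150,90),(6,255,255))|cv2.inRange(hsv,(172,150,90),(180,255,255))
r=cen(red,(225,180,265,220));print('red',len(r),r.mean(0),cast('top',r.mean(0),.076))
pu=cv2.inRange(hsv,(130,80,40),(165,255,255));p=cen(pu,(285,130,325,165));print('clamp',len(p),p.mean(0))
grey=cv2.inRange(hsv,(0,0,95),(180,60,255));g=cen(grey,(235,185,330,255))
w=cast('top',g,.078)[:,:2]
# circle fit: radius known, robust
from scipy.optimize import least_squares
c0=cast('top',[282,208],.078)[0,:2]
d=np.hypot(*(w-c0).T);k=(d>.075)&(d<.115);
f=least_squares(lambda q:np.hypot(*(w[k]-q[:2]).T)-.095,c0,loss='soft_l1',f_scale=.003)
f2=least_squares(lambda q:np.hypot(*(w[k]-q[:2]).T)-q[2],[*c0,.095],loss='soft_l1',f_scale=.003)
print(k.sum(),c0,f.x,f2.x,np.median(abs(f.fun)))
pc=cast('top',p.mean(0),.07)[0];print('clamp w',pc,'yaw',np.degrees(np.arctan2(*(pc[:2]-f.x)[::-1])))
s=cv2.imread('pics/side0.png');hs=cv2.cvtColor(s,cv2.COLOR_BGR2HSV)
red=cv2.inRange(hs,(0,150,90),(6,255,255))|cv2.inRange(hs,(172,150,90),(180,255,255))
r2=cen(red,(295,150,325,175));print('side red',len(r2),r2.mean(0),cast('side',r2.mean(0),.076))
print('side centre',proj('side',[*f.x,.078]))
a=cv2.resize(im[120:270,200:350],None,fx=4,fy=4,interpolation=2)[:,:400*2]
b=cv2.resize(s[140:220,260:400],None,fx=5,fy=5,interpolation=2)
cv2.imwrite('pics/a.png',a)
for n,z,uv in(('recv',.013,(340,245)),('smotor',.03,(223,205)),('sclamp',.028,(245,148)),('org front-left',.15,(366,225)),('org',.15,(371,282))):print(n,cast('top',uv,z))
E
```

```text
red 14 [242.78571429 198.07142857] [[0.61024092 0.05607071 0.076     ]]
clamp 236 [302.8559322  147.93220339]
300 [ 0.58444542 -0.03921701] [ 0.59048934 -0.03699053] [ 0.58805267 -0.03657401  0.09303753] 0.0017111066652771845
clamp w [ 0.73805613 -0.09055784  0.07      ] yaw -19.951092148459146
side red 11 [308.81818182 161.54545455] [[0.60776072 0.05554058 0.076     ]]
side centre [[314.43537181 179.63752248]]
recv [[ 0.49941223 -0.18210206  0.013     ]]
smotor [[0.60208927 0.11205365 0.03      ]]
sclamp [[0.75198312 0.05967866 0.028     ]]
org front-left [[ 0.53084022 -0.23291031  0.15      ]]
org [[ 0.40395214 -0.23983891  0.15      ]]
```

View pics/a.png

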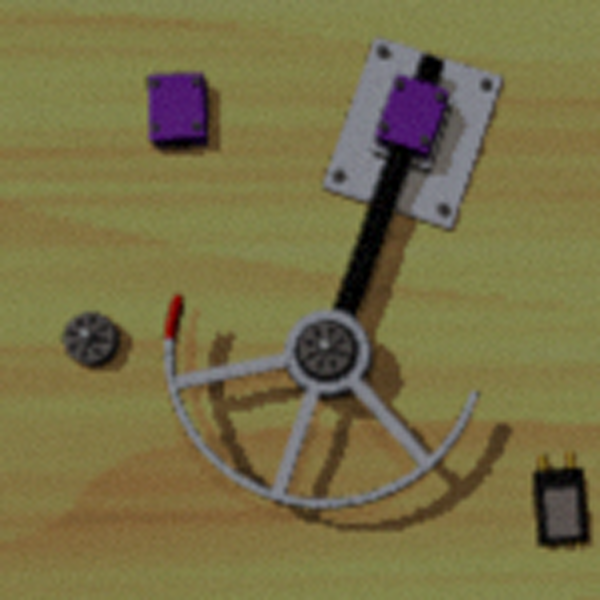

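The crop shows the red tape from (178,295) to (170,338), the plain end at (475,393) and the motor at (326,349). Next I'll turn these into the frame and the rim points.

```bash
python3 - <<'E'
from h import *
f=lambda u,v:(200+u/4-.375,120+v/4-.375)
A=cast('top',f(178,296),.078)[0,:2];B=cast('top',f(475,393),.078)[0,:2];M=cast('top',f(326,349),.07)[0,:2]
d=A-B;print('A',A,'B',B,'mid',(A+B)/2,'len',np.hypot(*d),'yaw',np.degrees(np.arctan2(d[1],d[0]))-90,'motor',M)
c=np.array([.5890,-.037]);
th=np.radians(90-19.5)+10/95+np.arange(9)*(np.pi-20/95)/8
P=c+.095*np.c_[np.cos(th),np.sin(th)]
print(P.round(4)); print(proj('top',np.c_[P,P[:,0]*0+.078]).round(1).tolist())
E
```

```text
A [0.62083121 0.05273947] B [ 0.55935494 -0.12697271] mid [ 0.59009308 -0.03711662] len 0.18993630001716585 yaw -18.884884216709665 motor [ 0.58866867 -0.03660911]
[[ 0.6111  0.0554]
 [ 0.5766  0.0572]
 [ 0.5436  0.0465]
 [ 0.5168  0.0247]
 [ 0.4994 -0.0053]
 [ 0.494  -0.0395]
 [ 0.5012 -0.0733]
 [ 0.5201 -0.1024]
 [ 0.5481 -0.1227]]
[[243.0, 197.6], [242.0, 211.6], [246.2, 225.1], [255.1, 236.2], [267.7, 243.3], [282.0, 245.4], [296.2, 242.2], [308.3, 234.2], [316.7, 222.5]]
```

Emit:
jog_arm(deltas=[{"gripper": 0, "offset": [0, 0, -0.03], "rotation": [0, 0, 4.3]}, {"gripper": 0, "offset": [0, 0, -0.03], "rotation": [0, 0, 4.3]}, {"gripper": 0, "offset": [0, 0, -0.02], "rotation": [0, 0, 4.3]}, {"gripper": 0, "offset": [0, 0, 0], "rotation": [0, 0, 4.3]}, {"gripper": 0, "offset": [0, 0, 0], "rotation": [0, 0, 4.2]}, {"gripper": 0, "offset": [0, 0, 0], "rotation": [0, 0, 0]}, {"gripper": 0, "offset": [0, 0, 0], "rotation": [0, 0, 0]}], newtons=20)

```text
clock: 0.8
position: [0.2282, -0.5817, 0.3219]
ee_rot: [1.0, 0.001, -0.0, -0.0]
ft_force: [-0.4, -0.2, -1.1]
grip_width: -0.0
grasp_force: 0.0
```

Emit:
jog_arm(deltas=[{"gripper": 0, "offset": [0.019, -0.032, 0], "rotation": [0, 0, 0]}, {"gripper": 0, "offset": [0.019, -0.032, 0], "rotation": [0, 0, 0]}, {"gripper": 0, "offset": [0.019, -0.032, 0], "rotation": [0, 0, 0]}, {"gripper": 0, "offset": [0.019, -0.032, 0], "rotation": [0, 0, 0]}, {"gripper": 0, "offset": [0.019, -0.032, 0], "rotation": [0, 0, 0]}, {"gripper": 0, "offset": [0.019, -0.032, 0], "rotation": [0, 0, 0]}, {"gripper": 0, "offset": [0.019, -0.032, 0], "rotation": [0, 0, 0]}, {"gripper": 0, "offset": [0.019, -0.032, 0], "rotation": [0, 0, 0]}, {"gripper": 0, "offset": [0.019, -0.032, 0], "rotation": [0, 0, 0]}, {"gripper": 0, "offset": [0.019, -0.032, 0], "rotation": [0, 0, 0]}, {"gripper": 0, "offset": [0.019, -0.032, 0], "rotation": [0, 0, 0]}, {"gripper": 0, "offset": [0.019, -0.032, 0], "rotation": [0, 0, 0]}, {"gripper": 0, "offset": [0.019, -0.032, 0], "rotation": [0, 0, 0]}, {"gripper": 0, "offset": [0.019, -0.032, 0], "rotation": [0, 0, 0]}, {"gripper": 0, "offset": [0.019, -0.032, 0], "rotation": [0, 0, 0]}, {"gripper": 0, "offset": [0.019, -0.032, 0], "rotation": [0, 0, 0]}, {"gripper": 0, "offset": [0.019, -0.032, 0], "rotation": [0, 0, 0]}, {"gripper": 0, "offset": [0.019, -0.032, 0], "rotation": [0, 0, 0]}, {"gripper": 0, "offset": [0.019, -0.032, 0], "rotation": [0, 0, 0]}, {"gripper": 0, "offset": [0.021, -0.029, 0], "rotation": [0, 0, 0]}])

```text
clock: 2.8
position: [0.6105, 0.0569, 0.3223]
ee_rot: [1.0, 0.001, -0.0, -0.0]
ft_force: [0.5, -0.2, -0.4]
grip_width: 0.0
grasp_force: 0.0
```

Emit:
jog_arm(deltas=[{"gripper": 0, "offset": [0, 0, 0.03], "rotation": [0, 0, 0]}, {"gripper": 0, "offset": [0, 0, 0.03], "rotation": [0, 0, 0]}, {"gripper": 0, "offset": [0, 0, 0.03], "rotation": [0, 0, 0]}, {"gripper": 0, "offset": [0, 0, 0.03], "rotation": [0, 0, 0]}, {"gripper": 0, "offset": [0, 0, 0.03], "rotation": [0, 0, 0]}, {"gripper": 0, "offset": [0, 0, 0.03], "rotation": [0, 0, 0]}, {"gripper": 0, "offset": [0, 0, 0.03], "rotation": [0, 0, 0]}, {"gripper": 0, "offset": [0, 0, 0.01], "rotation": [0, 0, 0]}, {"gripper": 0, "offset": [0, 0, 0], "rotation": [0, 0, 0]}, {"gripper": 0, "offset": [0, 0, 0], "rotation": [0, 0, 0]}])

```text
clock: 3.8
position: [0.6108, 0.0554, 0.1037]
ee_rot: [1.0, 0.0, 0.001, -0.0]
ft_force: [0.4, 0.1, 0.6]
grip_width: -0.006
grasp_force: 0.0
```

```bash
python3 - <<'E'
from h import *
from workcell import manip
s=imaging.camera('side');t=imaging.camera('top')
o=manip.get_obs();p=o['position'];tip=p-[0,0,.011];print(p,o['ft_force'],proj('side',tip),proj('top',tip),proj('side',[.6111,.0554,.078]))
b=cv2.resize(s[120:220,260:360],None,fx=5,fy=5,interpolation=2)[:,:400]
a=cv2.resize(t[160:260,220:320],None,fx=5,fy=5,interpolation=2)[:,:400]
cv2.imwrite('pics/b.png',np.hstack([b,a]))
E
```

```text
[0.61109276 0.05544426 0.10411993] [ 0.10051287 -0.08286755  0.31872644] [[309.82002463 156.86833644]] [[242.0450362  196.32861932]] [[309.83580401 160.82452617]]
```

View pics/b.png

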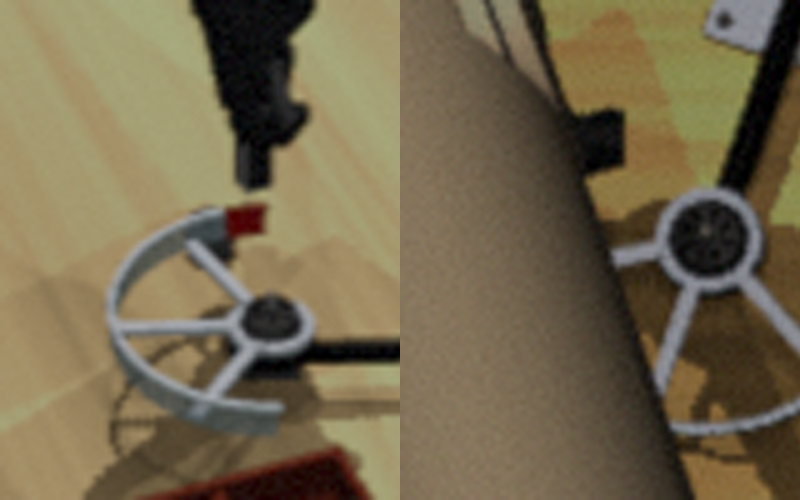

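The side crop shows the closed fingertips at (252,187), straight above the red tape at (245,220). I'll lower gently from here.

Emit:
jog_arm(deltas=[{"gripper": 0, "offset": [0, 0, 0.004], "rotation": [0, 0, 0]}, {"gripper": 0, "offset": [0, 0, 0.004], "rotation": [0, 0, 0]}, {"gripper": 0, "offset": [0, 0, 0.003], "rotation": [0, 0, 0]}, {"gripper": 0, "offset": [0, 0, 0.001], "rotation": [0, 0, 0]}, {"gripper": 0, "offset": [0, 0, 0.001], "rotation": [0, 0, 0]}, {"gripper": 0, "offset": [0, 0, 0], "rotation": [0, 0, 0]}, {"gripper": 0, "offset": [0, 0, 0], "rotation": [0, 0, 0]}])

```text
clock: 4.6
position: [0.6101, 0.0553, 0.0894]
ee_rot: [1.0, 0.0, 0.0, 0.0]
ft_force: [-0.4, -0.4, 0.8]
grip_width: 0.005
grasp_force: 0.0
```

Emit:
jog_arm(deltas=[{"gripper": 0, "offset": [0, 0, 0.001], "rotation": [0, 0, 0]}, {"gripper": 0, "offset": [0, 0, 0.001], "rotation": [0, 0, 0]}, {"gripper": 0, "offset": [0, 0, 0.001], "rotation": [0, 0, 0]}, {"gripper": 0, "offset": [0, 0, 0], "rotation": [0, 0, 0]}, {"gripper": 0, "offset": [0, 0, 0], "rotation": [0, 0, 0]}])

```text
clock: 5.1
position: [0.6102, 0.0553, 0.0864]
ee_rot: [1.0, 0.0, 0.0, -0.0]
ft_force: [-0.1, -0.0, 1.9]
grip_width: -0.0
grasp_force: 0.7
```

Emit:
jog_arm(deltas=[{"gripper": 0, "offset": [-0.0086, -0.001, 0], "rotation": [0, 0, 0]}, {"gripper": 0, "offset": [-0.0086, -0.001, 0], "rotation": [0, 0, 0]}, {"gripper": 0, "offset": [-0.0086, 0, 0], "rotation": [0, 0, 0]}, {"gripper": 0, "offset": [-0.0086, 0, 0], "rotation": [0, 0, 0]}, {"gripper": 0, "offset": [0, 0, 0], "rotation": [0, 0, 0]}, {"gripper": 0, "offset": [0, 0, 0], "rotation": [0, 0, 0]}])

```text
clock: 5.7
position: [0.5752, 0.0571, 0.0863]
ee_rot: [1.0, 0.0, -0.0, 0.0]
ft_force: [-0.3, 0.9, 1.8]
grip_width: 0.003
grasp_force: 0.7
```

Emit:
jog_arm(deltas=[{"gripper": 0, "offset": [-0.0083, 0.002, 0], "rotation": [0, 0, 0]}, {"gripper": 0, "offset": [-0.0083, 0.002, 0], "rotation": [0, 0, 0]}, {"gripper": 0, "offset": [-0.0083, 0.003, 0], "rotation": [0, 0, 0]}, {"gripper": 0, "offset": [-0.0083, 0.004, 0], "rotation": [0, 0, 0]}, {"gripper": 0, "offset": [0, 0, 0], "rotation": [0, 0, 0]}, {"gripper": 0, "offset": [0, 0, 0], "rotation": [0, 0, 0]}])

```text
clock: 6.3
position: [0.5421, 0.0457, 0.0863]
ee_rot: [1.0, -0.0, -0.0, 0.0]
ft_force: [-0.3, -1.0, 1.2]
grip_width: -0.0
grasp_force: 0.7
```

Emit:
jog_arm(deltas=[{"gripper": 0, "offset": [-0.0067, 0.005, 0], "rotation": [0, 0, 0]}, {"gripper": 0, "offset": [-0.0067, 0.005, 0], "rotation": [0, 0, 0]}, {"gripper": 0, "offset": [-0.0065, 0.006, 0], "rotation": [0, 0, 0]}, {"gripper": 0, "offset": [-0.006, 0.006, 0], "rotation": [0, 0, 0]}, {"gripper": 0, "offset": [0, 0, 0], "rotation": [0, 0, 0]}, {"gripper": 0, "offset": [0, 0, 0], "rotation": [0, 0, 0]}, {"gripper": 0, "offset": [-0.0046, 0.0073, 0], "rotation": [0, 0, 0]}, {"gripper": 0, "offset": [-0.0046, 0.0073, 0], "rotation": [0, 0, 0]}, {"gripper": 0, "offset": [-0.0042, 0.0077, 0], "rotation": [0, 0, 0]}, {"gripper": 0, "offset": [-0.0036, 0.0077, 0], "rotation": [0, 0, 0]}, {"gripper": 0, "offset": [0, 0, 0], "rotation": [0, 0, 0]}, {"gripper": 0, "offset": [0, 0, 0], "rotation": [0, 0, 0]}])

```text
clock: 7.5
position: [0.4994, -0.0064, 0.0863]
ee_rot: [1.0, -0.0, -0.0, 0.0]
ft_force: [-0.3, -0.4, 1.8]
grip_width: 0.001
grasp_force: 0.7
```

Emit:
jog_arm(deltas=[{"gripper": 0, "offset": [-0.002, 0.0086, 0], "rotation": [0, 0, 0]}, {"gripper": 0, "offset": [-0.002, 0.0086, 0], "rotation": [0, 0, 0]}, {"gripper": 0, "offset": [-0.001, 0.0086, 0], "rotation": [0, 0, 0]}, {"gripper": 0, "offset": [-0.0005, 0.0086, 0], "rotation": [0, 0, 0]}, {"gripper": 0, "offset": [0, 0, 0], "rotation": [0, 0, 0]}, {"gripper": 0, "offset": [0, 0, 0], "rotation": [0, 0, 0]}])

```text
clock: 8.1
position: [0.4941, -0.0407, 0.0863]
ee_rot: [1.0, -0.0, -0.0, 0.0]
ft_force: [0.5, -0.4, 2.0]
grip_width: -0.003
grasp_force: 0.7
```

Emit:
jog_arm(deltas=[{"gripper": 0, "offset": [0.001, 0.0083, 0], "rotation": [0, 0, 0]}, {"gripper": 0, "offset": [0.0015, 0.0083, 0], "rotation": [0, 0, 0]}, {"gripper": 0, "offset": [0.002, 0.0083, 0], "rotation": [0, 0, 0]}, {"gripper": 0, "offset": [0.0025, 0.008, 0], "rotation": [0, 0, 0]}, {"gripper": 0, "offset": [0, 0, 0], "rotation": [0, 0, 0]}, {"gripper": 0, "offset": [0, 0, 0], "rotation": [0, 0, 0]}, {"gripper": 0, "offset": [0.004, 0.0076, 0], "rotation": [0, 0, 0]}, {"gripper": 0, "offset": [0.0045, 0.0073, 0], "rotation": [0, 0, 0]}, {"gripper": 0, "offset": [0.005, 0.0071, 0], "rotation": [0, 0, 0]}, {"gripper": 0, "offset": [0.0055, 0.007, 0], "rotation": [0, 0, 0]}, {"gripper": 0, "offset": [0, 0, 0], "rotation": [0, 0, 0]}, {"gripper": 0, "offset": [0, 0, 0], "rotation": [0, 0, 0]}])

```text
clock: 9.3
position: [0.5203, -0.1024, 0.0863]
ee_rot: [1.0, -0.0, 0.0, 0.0]
ft_force: [0.3, -0.6, 1.8]
grip_width: -0.004
grasp_force: 0.7
```

Emit:
jog_arm(deltas=[{"gripper": 0, "offset": [0.0065, 0.0055, 0], "rotation": [0, 0, 0]}, {"gripper": 0, "offset": [0.007, 0.0052, 0], "rotation": [0, 0, 0]}, {"gripper": 0, "offset": [0.007, 0.0048, 0], "rotation": [0, 0, 0]}, {"gripper": 0, "offset": [0.0075, 0.0045, 0], "rotation": [0, 0, 0]}, {"gripper": 0, "offset": [0, 0, 0], "rotation": [0, 0, 0]}, {"gripper": 0, "offset": [0, 0, 0], "rotation": [0, 0, 0]}, {"gripper": 0, "offset": [0, 0, 0], "rotation": [0, 0, 0]}])

```text
clock: 10.0
position: [0.5482, -0.122, 0.0864]
ee_rot: [1.0, 0.0, 0.0, 0.0]
ft_force: [0.2, -0.8, 0.7]
grip_width: -0.001
grasp_force: 0.7
```

Emit:
jog_arm(deltas=[{"gripper": 0, "offset": [0.004, 0.002, 0], "rotation": [0, 0, 0]}, {"gripper": 0, "offset": [0, 0, 0], "rotation": [0, 0, 0]}, {"gripper": 0, "offset": [0, 0, 0], "rotation": [0, 0, 0]}])

```text
clock: 10.3
position: [0.5523, -0.1241, 0.0864]
ee_rot: [1.0, 0.0, 0.0, 0.0]
ft_force: [0.6, 0.1, 1.7]
grip_width: -0.002
grasp_force: 0.7
```

Emit:
jog_arm(deltas=[{"gripper": 0, "offset": [0, 0, -0.003], "rotation": [0, 0, 0]}, {"gripper": 0, "offset": [0, 0, -0.01], "rotation": [0, 0, 0]}, {"gripper": 0, "offset": [0, 0, -0.03], "rotation": [0, 0, 0]}, {"gripper": 0, "offset": [0, 0, -0.04], "rotation": [0, 0, 0]}, {"gripper": 0, "offset": [0, 0, -0.04], "rotation": [0, 0, 0]}, {"gripper": 0, "offset": [0, 0, -0.03], "rotation": [0, 0, 0]}, {"gripper": 0, "offset": [0, 0, 0], "rotation": [0, 0, 0]}, {"gripper": 0, "offset": [0, 0, 0], "rotation": [0, 0, 0]}, {"gripper": 0, "offset": [0, 0, 0], "rotation": [0, 0, 0]}, {"gripper": 0, "offset": [0, 0, 0], "rotation": [0, 0, 0]}])

```text
clock: 11.3
position: [0.5515, -0.124, 0.2382]
ee_rot: [1.0, 0.0, -0.001, -0.0]
ft_force: [0.3, -1.2, -0.6]
grip_width: -0.001
grasp_force: 0.0
```

```bash
python3 - <<'E'
from workcell import imaging,workorder
import cv2
s=imaging.camera('side');cv2.imwrite('pics/end.png',cv2.resize(s[120:240,250:410],None,fx=4,fy=4))
E
```

```text
(no output)
```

View pics/end.png

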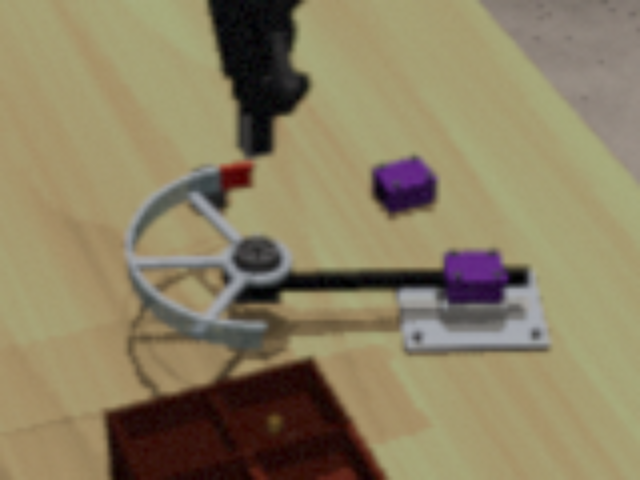

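The fingers are raised clear, with their tips at (255,150) in the crop. The guard sits level at rest, and the spare clamp at (405,185) has not moved.

```bash
python3 -c "
from workcell import workorder
print(workorder.hand_in())"
```

```text
the job is handed in; nothing more can be done
None
```

I ran the closed fingertips along the guard's rim from the red tape to the plain end with light contact (about 1–2 N) at every check, raised the hand clear, and handed the job in; no verdict came back.

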